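# Close the plant-food jar in its holder

## Task

Carry the square plant-food jar upright to the wooden block and seat it fully down in the square pocket, which keeps it from turning. Then screw its lid down clockwise until it is snug, stopping as soon as it has clearly tightened on its washer so that it is not overtightened, and let go; do not disturb the other things on the bench.

Things in the scene. Friction and masses are not known exactly. Their poses are not given: they have to be found in the camera images.
- jar_mid (a point): loose white plastic jar, square body 60 x 60 mm, 82 mm tall, rounded foot edges, about 0.4 kg with its lid; this point is the centre of the square body, 41 mm above its underside; x and y are square to its sides, z up. On top is a round grey screw lid with an upright bar grip, in all 138 to 140 mm tall. It can be carried by the bar.
- lid_grip (a point): point in the lid's bar grip, on the lid's axis, 10 mm below the bar's top and 21 mm above the lid's disc. The bar is 52 mm long along x, 16 mm thick along y, stands 31 mm above the disc and turns with the lid; z up. The lid starts loose on the jar, 0.6 to 2.5 rad (unknown) from meeting its washer.
- lid_disc (a point): centre of the top of the lid's disc, 58 mm across. The lid screws down clockwise seen from above, sinking 0.5 mm per rad (3 mm a turn), at 0.05 N m. On meeting its rubber washer the torque while turning steps up to 0.40 N m, then climbs 0.5 N m per rad: snug is 0.42 to 0.65 N m, past 0.67 N m it is overtightened. It stays as it is left. 2.7 rad out, a stop keeps it on.
- seal (a point): centre of the rubber washer round the jar's neck just under the lid, 49 mm across, 51.5 mm above the jar's body centre; once met by the lid it is squeezed 0.5 mm per rad that the lid turns on, far too little to see or measure. At rest after a small turn the lid resists with about 0.1 N m less than while turning.
- holder_hole0 (a point): centre of the mouth of a square pocket, at the top face of a fixed wooden block 110 x 110 mm and 42 mm tall standing on the bench (mouth 42 mm above the bench). The pocket is 63 x 63 mm with a small chamfer and 30 mm deep; x and y are square to its sides, z is up. When the jar is fully home its body centre is 11 mm above this point.
- tin: round white screw jar, 68 mm across and 95 mm tall, a bystander; origin at its underside
- pot_a: terracotta pot, 80 mm across and 75 mm tall, a bystander; origin at its underside
- pot_b: smaller terracotta pot, 70 mm across and 65 mm tall, a bystander; origin at its underside
- trowel: hand trowel lying flat, a bystander; origin at its underside
- dibber: wooden dibber stick 160 mm long, 18 mm thick, lying flat, a bystander
- sprayer: clear bottle with a cap, 72 mm across and 190 mm tall, a bystander; origin at its underside
Things that resemble listed ones, but are neither listed nor needed, are in the scene too. Leave any blue or orange look-alike of the part that bears jar_mid alone.

How it is judged:
On the way, in this order (a step that is already met when the one before it is completed fails the run):
1. the jar is fully home and upright in the pocket (horizontal distance between jar_mid and holder_hole0 below 0.005 m and z of jar_mid in the frame of holder_hole0 below 0.0135 m and angle between jar_mid's own z axis and vertical below 0.06 rad), for 0.2 s.
2. the lid is screwed down snug with the jar in the pocket (all of step 1 and z of seal in the frame of jar_mid between 0.05125 and 0.051485 m), for 0.2 s.
At the end, for the whole second after the job is handed in: The jar stands upright (0.06 rad) in the pocket, centred within 5 mm, its body centre at most 13.5 mm above the mouth, and its lid is left snug, 0.03 to 0.5 rad beyond meeting the washer (0.415 to 0.65 N m) (all of step 2); the robot touches nothing.
It fails at once if the lid is overtightened: more than 0.55 rad beyond meeting the washer (0.675 N m) (z of seal in the frame of jar_mid below 0.051225 m).
It fails at once if the jar is tipped by more than 0.5 rad (angle between jar_mid's own z axis and vertical above 0.5 rad).
It fails at once if one of the other things on the bench is moved by more than 30 mm (distance of any of tin, pot_a, pot_b, trowel, dibber, sprayer from where it was at the start of the episode above 0.03 m).
It also fails if it takes over 72 s, if anything falls off the work surface, if the arm or the gripper's body presses on something with over 40 N, if the wrist force passes 120 N, or if a joint passes its speed limit or range.

## Robot

A 7-joint arm with a two-finger parallel gripper is mounted at the origin on the work surface. World frame = base frame: x ahead of the robot, y to its left, z up, the work surface at z = 0. Lengths are in m, angles in rad, forces in N, time in s.
With the tool pointing down it reaches from about 0.4 to 0.875 m from the base axis. Payload 19.3 kg.
Tool frame: the origin (TCP) lies midway between the tips of the shut fingers; the grasp point (between the pads) lies 19 mm behind it; z points along the fingers, y is the line along which they close (so a half turn about z gives the same grasp; the last joint's range is limited). The gripper opens to 85 mm and grips with 20 to 120 N. Pads are 22 mm wide; open, the fingers measure 114 mm over their backs; the gripper's body (76 mm by 85 mm) begins 54 mm behind the grasp point. The pads swing forward as they close: fully open they stand 13 mm farther back than shut.
Start: joints at [1.213, 0.521, -0.036, 1.599, 0.021, 1.021, -0.113], TCP at [0.177, -0.599, 0.231] pointing down, gripper open.
Joint ranges: [-2.91, 2.91], [-0.3, 2.13], [-1.5, 1.42], [0.17, 2.43], [-1.26, 4.41], [0.16, 1.93], [-2.52, 2.52]. Speed limits (rad/s): [1.89, 1.89, 2.39, 2.39, 3.01, 3.01, 3.01].

## Interface

Orientations are given as a rotation vector (axis times angle).
In Python, from rig import bot, optics, workorder, spotter gives the robot as it stands.
- The arm moves only by the tool servo_tool, never from a script. Its argument "targets" is a list of rows, each an object of numbers: "x", "y", "z": the shift along the tool's x, y, z each as a share of 20 mm, from -1 to 1; "twist": the turn about the tool's z as a share of pi rad, from -1 to 1; "fingers": the opening, from -1 (shut) to 1 (fully open), so that 0 is half open. A call has 1 to 20 rows; each row shifts and turns the commanded pose from where the row before left it, along the tool's axes as they then stand; what a row does not reach is not made up. A row lasts 1/12 s, in which the tool goes at most 41.7 mm and 7.16 degrees, less where a joint would pass 70% of its speed; a pose out of reach is approached as far as the arm can. A call with a number of a shift or a turn outside -1 to 1 is refused whole. A call with a gripper value outside its range is refused whole. The fingers move at their own pace and stop on an object; the grip force is fixed at half the most. Time passes only in rows, so rows that do not move let the fingers close. It gives the time, the measured TCP pose, the force, the opening and the grip force at its end, in the units of the state.
- bot.observe(): the state, without advancing time (a new reading comes with each control period).
- optics.capture(name): name is "scene" or "top" or "wrist"; returns a dict with "color" (420x560x3 uint8, red, green, blue), "intrinsics" (3x3 intrinsics, pixels), "T" (4x4, takes a point from camera to world coordinates); the wrist camera has in their place "mount" (4x4, takes a point from camera to tool coordinates, whose origin is the TCP and whose axes are the flange's). Camera axes: x right, y down, z forward; pixel columns grow to the right and rows downward; lengths in m; the calibration is good to about 2 mm. A picture is of the moment at which its call begins: read the wrist's pose just before it. There is no depth.
- workorder.hand_in(): hands the job in; it is judged then, once.
Trained networks look in a picture, given as the dict that the camera call returned (one of the last four; its "shot" number tells which), for a name from the list of things; names that differ only in an ending like _2 or _b are one class to them, and where a whole thing is asked for, a point or a joint stands for the part that bears it (a point fixed in the world has none). Each returns a list of dicts, best first, with "p" (0 to 1); they miss things now and then, are a little off and sometimes report something else, mostly with a low value. They report only what shows in the picture. A call takes as long as a camera call. They do not tell look-alikes from the thing itself.
- spotter.regions_of(picture, name): "pixels" (420x560 bool, what is visible of it) and "bbox" ([left, top, right, bottom] in pixels, round what is visible of it).
- spotter.tip_of(picture, name): "xy" ([column, row] in pixels: a listed point, or the origin of a listed thing).
The state is a dict: "t": time; "q": joint angles; "joint_vel": joint speeds; "effort": joint torques, N m; "eef_pos": TCP position; "tcp_rot": TCP orientation; "wrist_force": force on the tool from outside, world axes, zero at the start; "moment": the same for the moment, N m; "gripper_width": opening from 0.0 (shut) to 1.0 (fully open); "finger_force": force on a finger pad.
Only numpy, scipy, OpenCV 4.12 (cv2) and the standard library are available. Lean on these libraries where they do the work, as an engineer would, in place of code of your own. Each camera call takes 0.05 s, during which the arm holds its last target. There are 200 camera calls.

## Working session

There is one attempt and no reset: what is moved stays moved. The work goes in short steps, Python scripts to look and compute and a tool call to move; the robot and the scene stay as the last step left them, time stands still between calls to the robot, and variables do not carry over. Pictures are saved under pics/ and viewed, at most 10 in all, crops included, and the job is handed in when it is done.

Besides the shell and the picture viewer there is one more tool, called by a JSON object that holds its "api" and its "payload", one argument or row to a line. servo_tool: Moves the arm, as the interface text tells. Its arguments: {"type":"object","properties":{"targets":{"type":"array"}},"required":["targets"]}

```bash
mkdir -p pics; cat > h.py <<'E'
import numpy as np, cv2
from rig import bot, optics, workorder, spotter
from scipy.spatial.transform import Rotation as R
def campose(p):
    if "T" in p: return np.array(p["T"])
    s=p["_s"]; T=np.eye(4); T[:3,:3]=R.from_rotvec(s["tcp_rot"]).as_matrix(); T[:3,3]=s["eef_pos"]
    return T@np.array(p["mount"])
def cap(n):
    s=bot.observe(); p=optics.capture(n); p["_s"]=s; return p
def atz(p,uv,z):
    T=campose(p); d=T[:3,:3]@np.linalg.solve(np.array(p["intrinsics"]),[uv[0],uv[1],1.]); o=T[:3,3]
    return o+d*(z-o[2])/d[2]
def proj(p,X):
    T=np.linalg.inv(campose(p)); c=T[:3,:3]@np.array(X)+T[:3,3]; v=np.array(p["intrinsics"])@c; return v[:2]/v[2]
def save(p,n): cv2.imwrite("pics/"+n,p["color"][:,:,::-1])
E
python3 - <<'E'
from h import *
np.set_printoptions(precision=3,suppress=True)
s=bot.observe(); print(s)
Z={"jar_mid":.041,"lid_grip":.129,"lid_disc":.108,"holder_hole0":.042,"tin":0,"pot_a":0,"trowel":0,"dibber":0.009,"sprayer":0}
ims=[]
for n in("top","scene"):
    p=cap(n); ims.append(p["color"])
    for k,z in Z.items():
        for r in spotter.tip_of(p,k)[:4]: print(n,k,round(r["p"],2),np.round(r["xy"],1),atz(p,r["xy"],z))
    save(p,n+"0.png")
E
```

```text
{'t': 0.0, 'q': array([ 1.213,  0.522, -0.036,  1.6  ,  0.021,  1.021, -0.113]), 'joint_vel': array([-0.002,  0.   , -0.   , -0.001,  0.001, -0.001,  0.001]), 'effort': array([ -0.001, -92.708,   1.979, -36.992,   0.018,   0.008,   0.   ]), 'eef_pos': array([ 0.177, -0.599,  0.231]), 'tcp_rot': array([-3.108, -0.45 ,  0.   ]), 'wrist_force': array([-0.295, -0.525, -0.36 ]), 'moment': array([ 0.009, -0.019, -0.012]), 'finger_force': 0.0, 'gripper_width': 0.9968068242315499}
top jar_mid 0.82 [288.7 273.3] [0.381 0.003 0.041]
top jar_mid 0.72 [282.1 226.1] [0.496 0.022 0.041]
top jar_mid 0.61 [254.4 182.6] [0.602 0.093 0.041]
top lid_grip 0.9 [249.7 178.8] [0.601 0.097 0.129]
top lid_grip 0.8 [277.4 226.1] [0.494 0.03  0.129]
top lid_grip 0.55 [290.6 276.4] [ 0.381 -0.003  0.129]
top lid_disc 0.75 [287.7 273.1] [0.386 0.004 0.108]
top lid_disc 0.68 [252.6 180.4] [0.6   0.092 0.108]
top lid_disc 0.58 [282.4 223.1] [0.502 0.019 0.108]
top holder_hole0 0.78 [430.6 217.6] [ 0.525 -0.342  0.042]
top tin 0.81 [162.8 230. ] [0.479 0.328 0.   ]
top tin 0.17 [435.5 218.7] [ 0.524 -0.366  0.   ]

[... 683 characters left out ...]
ne lid_disc 0.69 [297.5 188.6] [0.494 0.023 0.108]
scene lid_disc 0.69 [194.5 248. ] [ 0.752 -0.059  0.108]
scene lid_disc 0.62 [296.  236.9] [0.602 0.095 0.108]
scene holder_hole0 0.69 [177.5 146.3] [ 0.528 -0.34   0.042]
scene tin 0.96 [402.5 276.8] [0.486 0.319 0.   ]
scene pot_a 0.79 [303.5 330.1] [0.725 0.208 0.   ]
scene pot_a 0.69 [196.2 250.2] [ 0.718 -0.106  0.   ]
scene trowel 0.71 [298.2 188.8] [ 0.423 -0.018  0.   ]
scene trowel 0.6 [262.8 132. ] [ 0.316 -0.217 -0.   ]
scene trowel 0.6 [304.9 330.6] [0.724 0.211 0.   ]
scene dibber 0.86 [409.3 215.9] [0.331 0.255 0.009]
scene sprayer 0.79 [201.4 293.5] [ 0.792 -0.022  0.   ]
scene sprayer 0.46 [298.9 190.4] [ 0.426 -0.014  0.   ]
```

```bash
python3 - <<'E'
import cv2
a=cv2.imread("pics/top0.png");b=cv2.imread("pics/scene0.png")
c=cv2.resize(a[160:300,230:330],None,fx=3.0,fy=3.0,interpolation=3)
d=cv2.resize(a[175:260,385:475],None,fx=3,fy=3,interpolation=3)
import numpy as np
o=np.zeros((600,800,3),np.uint8)
o[:420,:300]=c; o[:255,300:570]=d
s=cv2.resize(b[110:340,160:430],None,fx=1.4,fy=1.4); o[260:260+s.shape[0],310:310+s.shape[1]]=s
cv2.imwrite("pics/mix.png",o)
E
```

```text
(no output)
```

View pics/mix.png

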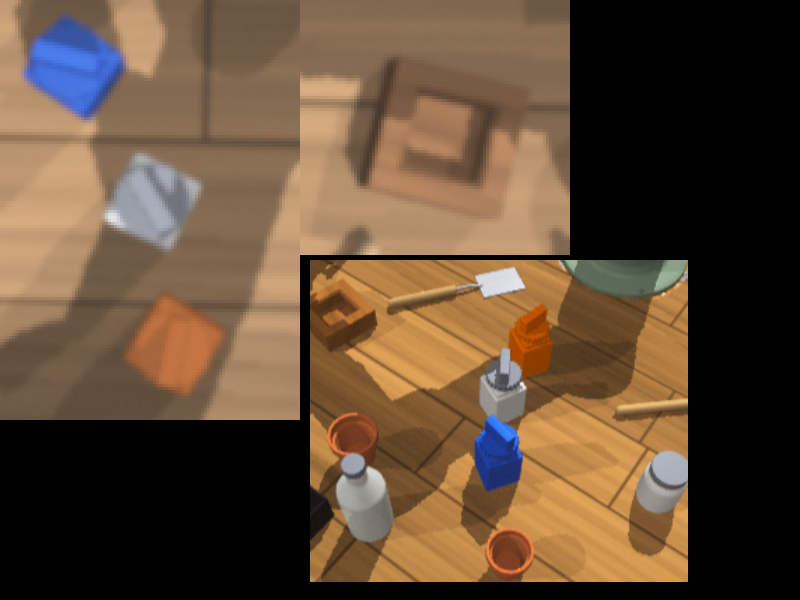

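Candidates in the top image are blue at (255,181), orange at (289,274), the round white tin at (163,230) and the white square jar with a grey bar lid at (281,226). I choose the white square jar, at world ≈ (0.498, 0.026). The bar yaw is about 27°, the body about -24° mod 90 and the pocket about -13° mod 90. I'll pass by the block first for a closer look.

{"api": "servo_tool", "payload": {
  "targets": [
    {"x":0.96,"y":-0.47,"z":-0.14,"fingers":0.3},
    {"x":0.96,"y":-0.47,"z":-0.14,"fingers":0.3},
    {"x":0.96,"y":-0.47,"z":-0.14,"fingers":0.3},
    {"x":0.96,"y":-0.47,"z":-0.14,"fingers":0.3},
    {"x":0.96,"y":-0.47,"z":-0.14,"fingers":0.3},
    {"x":0.96,"y":-0.47,"z":-0.14,"fingers":0.3},
    {"x":0.96,"y":-0.47,"z":-0.14,"fingers":0.3},
    {"x":0.96,"y":-0.47,"z":-0.14,"fingers":0.3},
    {"x":0.96,"y":-0.47,"z":-0.14,"fingers":0.3},
    {"x":0.96,"y":-0.47,"z":-0.14,"fingers":0.3},
    {"x":0.96,"y":-0.47,"z":-0.14,"fingers":0.3},
    {"x":0.96,"y":-0.47,"z":-0.14,"fingers":0.3},
    {"x":0.96,"y":-0.47,"z":-0.14,"fingers":0.3},
    {"x":0.96,"y":-0.47,"z":-0.14,"fingers":0.3},
    {"x":0.96,"y":-0.47,"z":-0.14,"fingers":0.3},
    {"x":0.96,"y":-0.47,"z":-0.14,"fingers":0.3},
    {"x":0.96,"y":-0.47,"z":-0.14,"fingers":0.3},
    {"x":0.96,"y":-0.47,"z":-0.14,"fingers":0.3},
    {"x":0,"fingers":0.3},
    {"x":0,"fingers":0.3}
  ]
}}

```text
schema error: expected keys x, y, z, twist, fingers
```

```bash
python3 - <<'E'
from h import *
np.set_printoptions(precision=4,suppress=True)
s=bot.observe(); print(s["q"],s["eef_pos"],s["tcp_rot"])
p=cap("wrist"); save(p,"hole.png")
T=campose(p); print(T, proj(p,[.5265,-.341,.042]))
for r in spotter.tip_of(p,"holder_hole0")[:3]: print(r["p"],r["xy"],atz(p,r["xy"],.042))
import pickle; pickle.dump({k:p[k] for k in p},open("hole.pkl","wb"))
E
```

```text
[ 1.2128  0.5214 -0.0363  1.5995  0.0212  1.0211 -0.1128] [ 0.1773 -0.5993  0.2313] [-3.1091 -0.4504  0.    ]
[[ 0.2844 -0.9225 -0.2609  0.2421]
 [-0.9587 -0.2738 -0.0771 -0.5798]
 [-0.0003  0.2721 -0.9623  0.3739]
 [ 0.      0.      0.      1.    ]] [  88.7375 -332.0982]
```

View pics/hole.png

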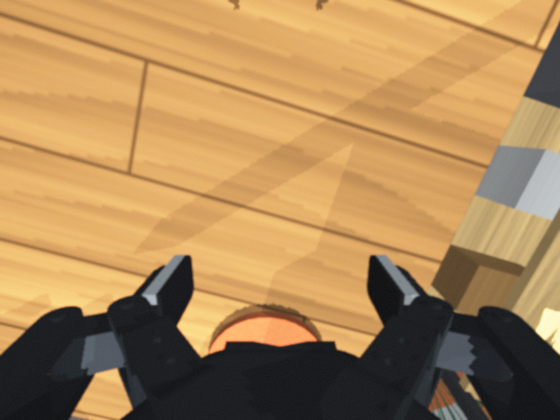

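The move was refused because every row needs all five keys. The picture is still the start view, with a terracotta pot below the gripper at (265,330), well under it, and no block in sight.

{"api": "servo_tool", "payload": {
  "targets": [
    {"x":0.96,"y":-0.47,"z":-0.14,"twist":0,"fingers":0.3},
    {"x":0.96,"y":-0.47,"z":-0.14,"twist":0,"fingers":0.3},
    {"x":0.96,"y":-0.47,"z":-0.14,"twist":0,"fingers":0.3},
    {"x":0.96,"y":-0.47,"z":-0.14,"twist":0,"fingers":0.3},
    {"x":0.96,"y":-0.47,"z":-0.14,"twist":0,"fingers":0.3},
    {"x":0.96,"y":-0.47,"z":-0.14,"twist":0,"fingers":0.3},
    {"x":0.96,"y":-0.47,"z":-0.14,"twist":0,"fingers":0.3},
    {"x":0.96,"y":-0.47,"z":-0.14,"twist":0,"fingers":0.3},
    {"x":0.96,"y":-0.47,"z":-0.14,"twist":0,"fingers":0.3},
    {"x":0.96,"y":-0.47,"z":-0.14,"twist":0,"fingers":0.3},
    {"x":0.96,"y":-0.47,"z":-0.14,"twist":0,"fingers":0.3},
    {"x":0.96,"y":-0.47,"z":-0.14,"twist":0,"fingers":0.3},
    {"x":0.96,"y":-0.47,"z":-0.14,"twist":0,"fingers":0.3},
    {"x":0.96,"y":-0.47,"z":-0.14,"twist":0,"fingers":0.3},
    {"x":0.96,"y":-0.47,"z":-0.14,"twist":0,"fingers":0.3},
    {"x":0.96,"y":-0.47,"z":-0.14,"twist":0,"fingers":0.3},
    {"x":0.96,"y":-0.47,"z":-0.14,"twist":0,"fingers":0.3},
    {"x":0.96,"y":-0.47,"z":-0.14,"twist":0,"fingers":0.3},
    {"x":0,"y":0,"z":0,"twist":0,"fingers":0.3},
    {"x":0,"y":0,"z":0,"twist":0,"fingers":0.3}
  ]
}}

```text
t: 2.77
eef_pos: [0.4615, -0.3382, 0.2818]
tcp_rot: [-3.109, -0.453, -0.0]
wrist_force: [-0.2, -0.5, -0.0]
gripper_width: 0.653
finger_force: 0.0
```

```bash
python3 - <<'E'
from h import *
np.set_printoptions(precision=4,suppress=True)
s=bot.observe(); print(s["q"],s["eef_pos"],s["tcp_rot"])
p=cap("wrist"); save(p,"hole1.png")
print(proj(p,[.5265,-.341,.042]))
for r in spotter.tip_of(p,"holder_hole0")[:3]: print(r["p"],r["xy"],atz(p,r["xy"],.042))
import pickle; pickle.dump({k:p[k] for k in p},open("hole.pkl","wb"))
E
```

```text
[ 0.6316  0.3892 -0.1397  1.678   0.0598  1.0784 -0.8071] [ 0.4615 -0.3382  0.2818] [-3.1086 -0.4535 -0.0004]
[297.1672 130.4464]
0.66 [300.2, 141.1] [ 0.5151 -0.3487  0.042 ]
```

View pics/hole1.png

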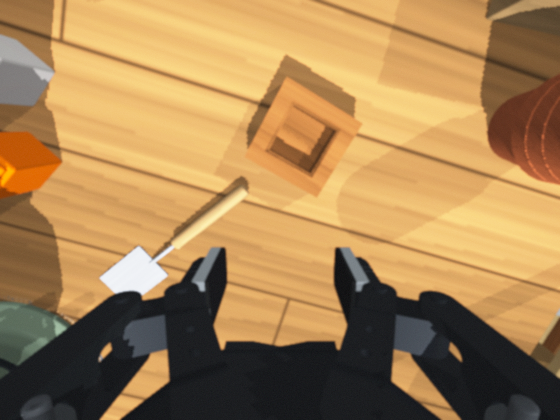

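The block shows at (305,135), with outer top corners near (287,77), (361,125), (317,196) and (247,152). The orange and white look-alikes are at the left edge. I'll refine the pocket from these corners and move on to the jar.

{"api": "servo_tool", "payload": {
  "targets": [
    {"x":0.23,"y":-1,"z":0,"twist":0,"fingers":0.3},
    {"x":0.23,"y":-1,"z":0,"twist":0,"fingers":0.3},
    {"x":0.23,"y":-1,"z":0,"twist":0,"fingers":0.3},
    {"x":0.23,"y":-1,"z":0,"twist":0,"fingers":0.3},
    {"x":0.23,"y":-1,"z":0,"twist":0,"fingers":0.3},
    {"x":0.23,"y":-1,"z":0,"twist":0,"fingers":0.3},
    {"x":0.23,"y":-1,"z":0,"twist":0,"fingers":0.3},
    {"x":0.23,"y":-1,"z":0,"twist":0,"fingers":0.3},
    {"x":0.23,"y":-1,"z":0,"twist":0,"fingers":0.3},
    {"x":0.23,"y":-1,"z":0,"twist":0,"fingers":0.3},
    {"x":0.23,"y":-1,"z":0,"twist":0,"fingers":0.3},
    {"x":0.23,"y":-1,"z":0,"twist":0,"fingers":0.3},
    {"x":0.23,"y":-1,"z":0,"twist":0,"fingers":0.3},
    {"x":0.23,"y":-1,"z":0,"twist":0,"fingers":0.3},
    {"x":0.23,"y":-1,"z":0,"twist":0,"fingers":0.3},
    {"x":0.23,"y":-1,"z":0,"twist":0,"fingers":0.3},
    {"x":0.23,"y":-1,"z":0,"twist":0,"fingers":0.3},
    {"x":0,"y":0,"z":0,"twist":-0.03,"fingers":0.3},
    {"x":0,"y":0,"z":0,"twist":-0.03,"fingers":0.3},
    {"x":0,"y":0,"z":0,"twist":0,"fingers":0.3}
  ]
}}

```text
t: 4.53
eef_pos: [0.4391, 0.0086, 0.2817]
tcp_rot: [3.051, 0.747, -0.0]
wrist_force: [-0.9, -0.6, 0.4]
gripper_width: 0.65
finger_force: 0.0
```

```bash
python3 - <<'E'
from h import *
import pickle
np.set_printoptions(precision=4,suppress=True)
def corners(p,pts,z):
    g=cv2.cvtColor(p["color"],cv2.COLOR_RGB2GRAY)
    c=cv2.cornerSubPix(g,np.float32(pts).reshape(-1,1,2),(4,4),(-1,-1),(3,50,.01)).reshape(-1,2)
    W=np.array([atz(p,u,z) for u in c]); print(c); print(W[:,:2],W.mean(0))
    e=np.roll(W,-1,0)-W; print(np.hypot(e[:,0],e[:,1]),np.degrees(np.arctan2(e[:,1],e[:,0]))%90)
corners(pickle.load(open("hole.pkl","rb")),[(287,77),(361,125),(317,196),(247,152)],.042)
s=bot.observe(); print(s["q"],s["eef_pos"],s["tcp_rot"])
p=cap("wrist"); save(p,"jar1.png"); pickle.dump(dict(p),open("jar.pkl","wb"))
for k,z in(("lid_grip",.129),("lid_disc",.108),("jar_mid",.041)):
  for r in spotter.tip_of(p,k)[:3]: print(k,round(r["p"],2),r["xy"],atz(p,r["xy"],z))
E
```

```text
[[286.327   76.4845]
 [362.1468 123.4667]
 [316.2582 196.9746]
 [247.     152.    ]]
[[ 0.5826 -0.3096]
 [ 0.5579 -0.4165]
 [ 0.4516 -0.3915]
 [ 0.4825 -0.2873]] [ 0.5186 -0.3512  0.042 ]
[0.1097 0.1092 0.1088 0.1026] [76.9745 76.799  73.4985 77.4363]
[ 0.1736  0.1788 -0.3741  1.9827  0.0779  0.9936 -1.3283] [0.4391 0.0086 0.2817] [ 3.0513  0.7471 -0.0001]
lid_grip 0.95 [293.3, 135.5] [0.4964 0.0244 0.129 ]
lid_grip 0.8 [256.6, 243.0] [0.3784 0.0061 0.129 ]
lid_disc 0.67 [290.7, 136.6] [0.494  0.0252 0.108 ]
lid_disc 0.65 [263.6, 236.2] [0.3811 0.0003 0.108 ]
jar_mid 0.65 [262.4, 215.8] [0.3821 0.0066 0.041 ]
```

View pics/jar1.png

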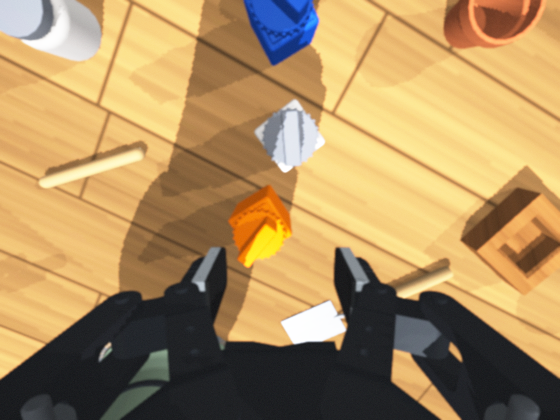

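The white jar is at (291,136), with its bar almost along the image's vertical (tool x). Orange is at (262,225) and blue at (283,25). I'll enlarge the jar for its angles and cross-check the block from the top camera.

```bash
python3 - <<'E'
import cv2, numpy as np
a=cv2.imread("pics/jar1.png")[92:180,245:335]; b=cv2.imread("pics/top0.png")[185:255,400:470]
o=np.zeros((540,800,3),np.uint8)
x=cv2.resize(a,None,fx=5,fy=5,interpolation=2); y=cv2.resize(b,None,fx=5,fy=5,interpolation=2)
o[:440,:450]=x; o[:350,450:800]=y
for i in range(0,800,50): cv2.line(o,(i,0),(i,4),(0,255,0),1); cv2.line(o,(0,i),(4,i),(0,255,0),1)
cv2.imwrite("pics/c2.png",o)
E
```

```text
(no output)
```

View pics/c2.png

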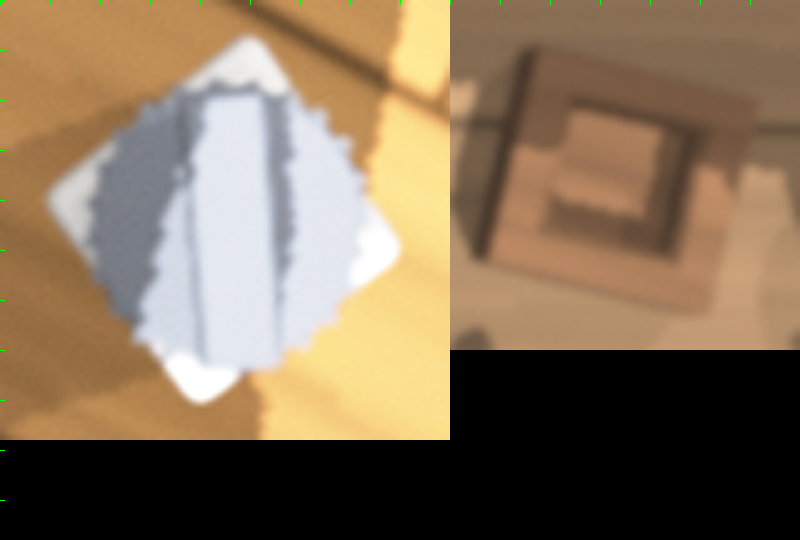

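The jar crop shows body corners at (250,32), (405,250), (198,408) and (45,200), and the bar top from (198-262, 95) to (208-280, 364). The block crop shows corners at (530,45), (757,100), (708,318) and (477,258).

```bash
python3 - <<'E'
from h import *
import pickle
np.set_printoptions(precision=4,suppress=True)
def sh(n,p,pts,z):
    W=np.array([atz(p,u,z) for u in pts]); e=np.roll(W,-1,0)-W
    print(n,W.mean(0),np.hypot(e[:,0],e[:,1]),np.degrees(np.arctan2(e[:,1],e[:,0])))
p=pickle.load(open("jar.pkl","rb"))
c=lambda L,ox,oy,bx=0:[((x-bx+.5)/5-.5+ox,(y+.5)/5-.5+oy) for x,y in L]
sh("body",p,c([(250,32),(405,250),(198,408),(45,200)],245,92),.082)
sh("bar",p,c([(199,95),(262,95),(280,366),(208,363)],245,92),.139)
t=cap("top")
sh("block top",t,c([(530,45),(757,100),(708,318),(477,258)],400,185,450),.042)
r=spotter.regions_of(t,"lid_grip")
T=campose(p); print(T[:3,3],campose(t)[:3,3],R.from_rotvec(bot.observe()["tcp_rot"]).as_matrix()[:,0])
E
```

```text
body [0.4928 0.0251 0.082 ] [0.059  0.0594 0.0587 0.0581] [-114.8333  155.1363   63.8942  -24.5673]
bar [0.4938 0.0248 0.139 ] [0.0116 0.0502 0.014  0.0494] [ -62.4487 -147.5458  115.1756   29.814 ]
block top [ 0.5175 -0.3483  0.042 ] [0.1136 0.1097 0.1154 0.1082] [-102.5663  167.443    76.6719  -13.513 ]
[0.4989 0.0404 0.4243] [ 0.4775 -0.0084  1.2245] [ 0.8898  0.4563 -0.0001]
```

{"api": "servo_tool", "payload": {
  "targets": [
    {"x":0.69,"y":0.18,"z":0,"twist":-0.0055,"fingers":0.2},
    {"x":0.69,"y":0.18,"z":0,"twist":-0.0055,"fingers":0.2},
    {"x":0.69,"y":0.18,"z":0,"twist":-0.0055,"fingers":0.2},
    {"x":0.69,"y":0.18,"z":0,"twist":-0.0055,"fingers":0.2},
    {"x":0,"y":0,"z":1,"twist":0,"fingers":0.2},
    {"x":0,"y":0,"z":1,"twist":0,"fingers":0.2},
    {"x":0,"y":0,"z":1,"twist":0,"fingers":0.2},
    {"x":0,"y":0,"z":0.8,"twist":0,"fingers":0.2},
    {"x":0,"y":0,"z":0.5,"twist":0,"fingers":0.2},
    {"x":0,"y":0,"z":0,"twist":0,"fingers":0.2}
  ]
}}

```text
t: 5.67
eef_pos: [0.4937, 0.023, 0.194]
tcp_rot: [-3.025, -0.845, 0.004]
wrist_force: [-1.0, -0.6, -0.7]
gripper_width: 0.601
finger_force: 0.0
```

```bash
python3 - <<'E'
from h import *
np.set_printoptions(precision=4,suppress=True)
p=cap("wrist"); s=p["_s"]; save(p,"jar2.png"); print(s["eef_pos"],R.from_rotvec(s["tcp_rot"]).as_matrix()[:,0], proj(p,s["eef_pos"]-[0,0,.05]))
for k,z in(("lid_grip",.129),("lid_disc",.108)):
  for r in spotter.tip_of(p,k)[:2]: print(k,round(r["p"],2),r["xy"],atz(p,r["xy"],z))
E
```

```text
[0.4937 0.023  0.194 ] [ 0.8553  0.5181 -0.0025] [280.983 226.477]
lid_grip 0.81 [277.9, 217.1] [0.4943 0.026  0.129 ]
lid_grip 0.75 [228.3, 339.1] [0.3801 0.0059 0.129 ]
lid_disc 0.75 [233.0, 326.2] [0.3774 0.0036 0.108 ]
lid_disc 0.67 [279.1, 212.6] [0.4923 0.0238 0.108 ]
```

View pics/jar2.png

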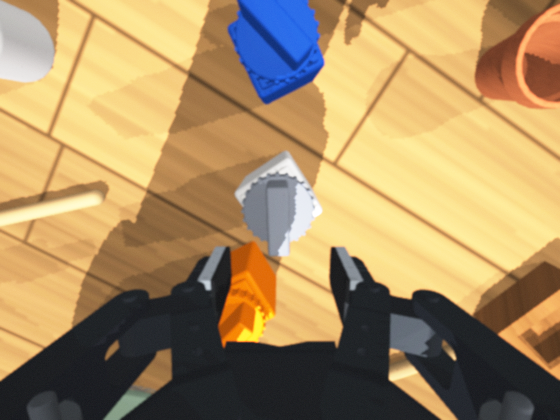

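The white jar's bar is centred between the fingers at (278,217), parallel to tool x, and the orange one is clear below. I'll descend and grip.

{"api": "servo_tool", "payload": {
  "targets": [
    {"x":0.03,"y":-0.04,"z":1,"twist":0,"fingers":0.2},
    {"x":0.03,"y":-0.04,"z":1,"twist":0,"fingers":0.2},
    {"x":0,"y":0,"z":1,"twist":0,"fingers":0.2},
    {"x":0,"y":0,"z":0.7,"twist":0,"fingers":0.2},
    {"x":0,"y":0,"z":0.3,"twist":0,"fingers":0.2},
    {"x":0,"y":0,"z":0,"twist":0,"fingers":0.2},
    {"x":0,"y":0,"z":0,"twist":0,"fingers":-1},
    {"x":0,"y":0,"z":0,"twist":0,"fingers":-1},
    {"x":0,"y":0,"z":0,"twist":0,"fingers":-1},
    {"x":0,"y":0,"z":0,"twist":0,"fingers":-1},
    {"x":0,"y":0,"z":0,"twist":0,"fingers":-1},
    {"x":0,"y":0,"z":0,"twist":0,"fingers":-1},
    {"x":0,"y":0,"z":0,"twist":0,"fingers":-1},
    {"x":0,"y":0,"z":0,"twist":0,"fingers":-1}
  ]
}}

```text
t: 6.98
eef_pos: [0.4955, 0.0255, 0.1167]
tcp_rot: [3.025, 0.846, 0.003]
wrist_force: [-0.1, 1.8, 7.8]
gripper_width: 0.172
finger_force: 60.6
```

{"api": "servo_tool", "payload": {
  "targets": [
    {"x":0,"y":0,"z":-0.4,"twist":0,"fingers":-1},
    {"x":0,"y":0,"z":-0.8,"twist":0,"fingers":-1},
    {"x":0,"y":0,"z":-1,"twist":0,"fingers":-1},
    {"x":0,"y":0,"z":-1,"twist":0,"fingers":-1},
    {"x":0,"y":0,"z":-1,"twist":0,"fingers":-1},
    {"x":0,"y":0,"z":-0.8,"twist":0,"fingers":-1},
    {"x":-0.2,"y":0.4,"z":0,"twist":0,"fingers":-1},
    {"x":-0.46,"y":0.87,"z":0,"twist":0,"fingers":-1},
    {"x":-0.46,"y":0.87,"z":0,"twist":0,"fingers":-1},
    {"x":-0.46,"y":0.87,"z":0,"twist":0,"fingers":-1},
    {"x":-0.46,"y":0.87,"z":0,"twist":0,"fingers":-1},
    {"x":-0.46,"y":0.87,"z":0,"twist":0,"fingers":-1},
    {"x":-0.46,"y":0.87,"z":0,"twist":0,"fingers":-1},
    {"x":-0.46,"y":0.87,"z":0,"twist":0,"fingers":-1},
    {"x":-0.46,"y":0.87,"z":0,"twist":0,"fingers":-1}
  ]
}}

```text
t: 8.23
eef_pos: [0.5041, -0.1426, 0.2151]
tcp_rot: [-3.025, -0.845, 0.002]
wrist_force: [0.5, -0.5, -3.5]
gripper_width: 0.175
finger_force: 59.0
```

{"api": "servo_tool", "payload": {
  "targets": [
    {"x":-0.46,"y":0.87,"z":0,"twist":0,"fingers":-1},
    {"x":-0.46,"y":0.87,"z":0,"twist":0,"fingers":-1},
    {"x":-0.46,"y":0.87,"z":0,"twist":0,"fingers":-1},
    {"x":-0.46,"y":0.87,"z":0,"twist":0,"fingers":-1},
    {"x":-0.46,"y":0.87,"z":0,"twist":0,"fingers":-1},
    {"x":-0.46,"y":0.87,"z":0,"twist":0,"fingers":-1},
    {"x":-0.46,"y":0.87,"z":0,"twist":0,"fingers":-1},
    {"x":-0.3,"y":0.6,"z":0,"twist":0,"fingers":-1},
    {"x":-0.2,"y":0.4,"z":0,"twist":0,"fingers":-1},
    {"x":0,"y":0,"z":0,"twist":0,"fingers":-1},
    {"x":0,"y":0,"z":0,"twist":-0.01,"fingers":-1},
    {"x":0,"y":0,"z":0,"twist":-0.02,"fingers":-1},
    {"x":0,"y":0,"z":0,"twist":-0.03,"fingers":-1},
    {"x":0,"y":0,"z":0,"twist":-0.035,"fingers":-1},
    {"x":0,"y":0,"z":0,"twist":-0.035,"fingers":-1},
    {"x":0,"y":0,"z":0,"twist":-0.035,"fingers":-1},
    {"x":0,"y":0,"z":0,"twist":-0.035,"fingers":-1},
    {"x":0,"y":0,"z":0,"twist":-0.035,"fingers":-1},
    {"x":0,"y":0,"z":0,"twist":-0.035,"fingers":-1},
    {"x":0,"y":0,"z":0,"twist":-0.035,"fingers":-1}
  ]
}}

```text
t: 9.9
eef_pos: [0.5148, -0.2994, 0.2156]
tcp_rot: [-2.287, -2.153, -0.0]
wrist_force: [0.2, 0.2, -4.6]
gripper_width: 0.173
finger_force: 58.9
```

{"api": "servo_tool", "payload": {
  "targets": [
    {"x":0,"y":0,"z":0,"twist":-0.035,"fingers":-1},
    {"x":0,"y":0,"z":0,"twist":-0.035,"fingers":-1},
    {"x":0,"y":0,"z":0,"twist":-0.035,"fingers":-1},
    {"x":0,"y":0,"z":0,"twist":-0.035,"fingers":-1},
    {"x":0,"y":0,"z":0,"twist":-0.035,"fingers":-1},
    {"x":0,"y":0,"z":0,"twist":-0.03,"fingers":-1},
    {"x":0,"y":0,"z":0,"twist":-0.03,"fingers":-1},
    {"x":0,"y":0,"z":0,"twist":-0.015,"fingers":-1},
    {"x":0,"y":0,"z":0,"twist":-0.01,"fingers":-1},
    {"x":0,"y":0,"z":0,"twist":0,"fingers":-1},
    {"x":0,"y":0,"z":0,"twist":0,"fingers":-1}
  ]
}}

```text
t: 10.82
eef_pos: [0.5148, -0.3, 0.2157]
tcp_rot: [-1.254, -2.88, -0.0]
wrist_force: [0.5, 0.6, -3.9]
gripper_width: 0.178
finger_force: 59.0
```

```bash
python3 - <<'E'
from h import *
import pickle
np.set_printoptions(precision=4,suppress=True)
s=bot.observe(); x=R.from_rotvec(s["tcp_rot"]).as_matrix(); print(s["q"],s["eef_pos"],np.degrees(np.arctan2(x[1,0],x[0,0])),s["wrist_force"],s["moment"]);print(x[:,2])
o=np.zeros((600,800,3),np.uint8)
p=cap("wrist"); pickle.dump(dict(p),open("w.pkl","wb")); o[:420,:560]=p["color"][:,:,::-1]
for n,pos in(("top",0),("scene",1)):
    t=cap(n); u=proj(t,[.517,-.35,.09]).astype(int); print(n,u); save(t,n+"1.png"); pickle.dump(dict(t),open(n+".pkl","wb"))
    a=max(0,u[0]-40);b=max(0,u[1]-50); c=cv2.resize(t["color"][b:b+100,a:a+80,::-1],None,fx=3,fy=3); print(a,b)
    o[pos*300:pos*300+c.shape[0],560:560+c.shape[1]]=c
cv2.imwrite("pics/over.png",o)
E
```

```text
[ 0.8959  0.5692 -0.6857  1.6713  0.4046  1.0478  0.8311] [ 0.5148 -0.3     0.2157] 132.93227173667339 [ 0.4692  0.5934 -3.8602] [ 0.0136  0.027  -0.0294]
[-0.0001  0.0002 -1.    ]
top [439 220]
399 170
scene [174 129]
134 79
```

View pics/over.png

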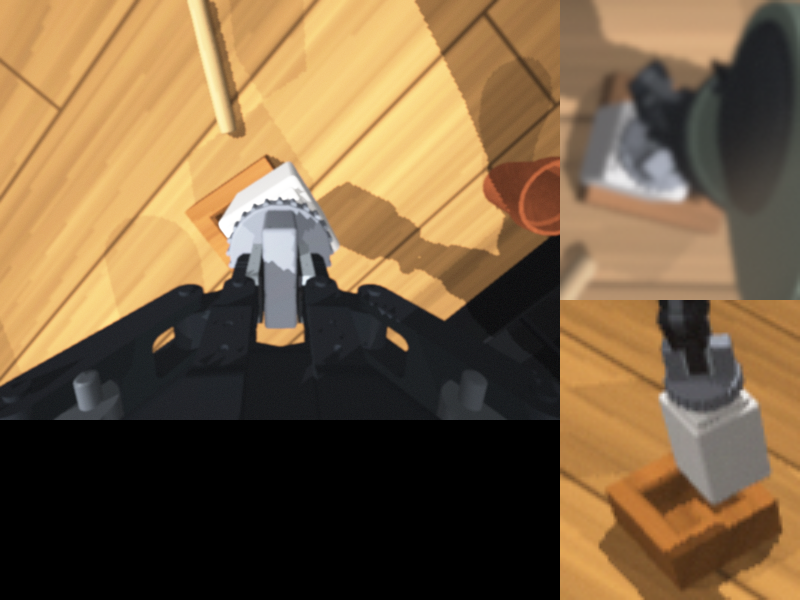

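The jar hangs upright in the grip. The scene crop shows it about 5 cm short of the pocket in y (TCP y -0.300 against -0.350). Its edges are already roughly parallel to the block's. I'll go over the pocket and lower to just above the mouth.

{"api": "servo_tool", "payload": {
  "targets": [
    {"x":-0.5,"y":-0.4,"z":0,"twist":0,"fingers":-1},
    {"x":-0.7,"y":-0.6,"z":0,"twist":0,"fingers":-1},
    {"x":-0.65,"y":-0.6,"z":0.3,"twist":0,"fingers":-1},
    {"x":0,"y":0,"z":0.6,"twist":0,"fingers":-1},
    {"x":0,"y":0,"z":0.6,"twist":0,"fingers":-1},
    {"x":0,"y":0,"z":0.5,"twist":0,"fingers":-1},
    {"x":0,"y":0,"z":0,"twist":0,"fingers":-1},
    {"x":0,"y":0,"z":0,"twist":0,"fingers":-1}
  ]
}}

```text
t: 11.63
eef_pos: [0.5164, -0.349, 0.1751]
tcp_rot: [-1.252, -2.88, -0.001]
wrist_force: [-0.6, 0.2, -3.7]
gripper_width: 0.174
finger_force: 58.9
```

```bash
python3 - <<'E'
from h import *
import pickle
np.set_printoptions(precision=4,suppress=True)
s=bot.observe(); x=R.from_rotvec(s["tcp_rot"]).as_matrix(); print(s["eef_pos"],np.degrees(np.arctan2(x[1,0],x[0,0])),s["wrist_force"],s["moment"])
o=np.zeros((600,800,3),np.uint8)
p=cap("wrist"); pickle.dump(dict(p),open("w2.pkl","wb")); save(p,"w2.png")
t=cap("scene"); pickle.dump(dict(t),open("s2.pkl","wb")); save(t,"s2.png")
o[:,:400]=cv2.resize(t["color"][90:190,140:207,::-1],(400,600),interpolation=2)
a=p["color"][120:320,170:370,::-1]; o[:400,400:]=cv2.resize(a,(400,400),interpolation=2)
cv2.imwrite("pics/over2.png",o)
E
```

```text
[ 0.5164 -0.349   0.1751] 132.99392632346564 [-0.6362  0.1869 -3.7069] [ 0.0001  0.0364 -0.0018]
```

View pics/over2.png

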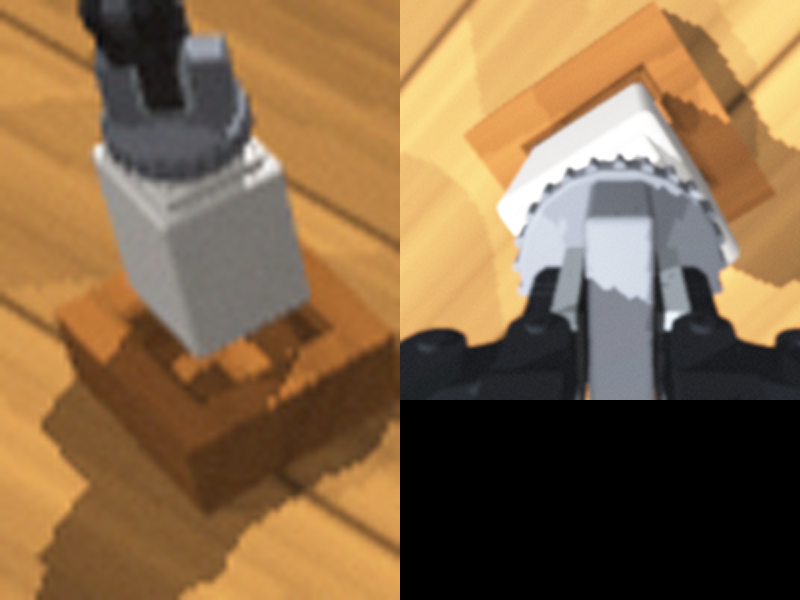

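Over the pocket, the scene crop shows the front bottom corner of the jar at (200,355), with the block's left, front and right top corners at (58,322), (197,445) and (400,340). The wrist crop shows block corners (466,133), (655,3), (775,190) and jar-top corners (497,205), (640,80), (738,262).

```bash
python3 - <<'E'
from h import *
import pickle
np.set_printoptions(precision=4,suppress=True)
w=pickle.load(open("w2.pkl","rb")); s=pickle.load(open("s2.pkl","rb"))
def f(n,p,pts,z,cv):
    W=np.array([atz(p,cv(u),z)[:2] for u in pts]); e=np.diff(W,axis=0)
    print(n,"\n ctr",(W[0]+W[2])/2,"len",np.hypot(*e.T),"ang",np.degrees(np.arctan2(e[:,1],e[:,0]))%90)
cw=lambda u:((u[0]-400+.5)/2-.5+170,(u[1]+.5)/2-.5+120)
cs=lambda u:((u[0]+.5)*67/400-.5+140,(u[1]+.5)/6-.5+90)
f("w block",w,[(466,133),(655,3),(775,190)],.042,cw)
f("w jartop",w,[(497,205),(640,80),(738,262)],.1404,cw)
f("s block",s,[(58,322),(197,445),(400,340)],.042,cs)
f("s jarbot",s,[(130,292),(200,356),(307,300)],.059,cs)
f("s jartop",s,[(93,150),(165,226),(280,165)],.1404,cs)
E
```

```text
w block 
 ctr [ 0.5166 -0.3491] len [0.1076 0.1068] ang [76.7144 77.4483]
w jartop 
 ctr [ 0.5151 -0.3494] len [0.06   0.0676] ang [84.1999 71.9102]
s block 
 ctr [ 0.5229 -0.3428] len [0.1007 0.1026] ang [81.8397 73.6407]
s jarbot 
 ctr [ 0.5202 -0.3475] len [0.0519 0.0543] ang [80.3984 74.7779]
s jartop 
 ctr [ 0.519  -0.3469] len [0.0566 0.0557] ang [76.2603 76.5858]
```

{"api": "servo_tool", "payload": {
  "targets": [
    {"x":-0.035,"y":0.035,"z":0.35,"twist":0,"fingers":-1},
    {"x":0,"y":0,"z":0.35,"twist":0,"fingers":-1},
    {"x":0,"y":0,"z":0.15,"twist":0,"fingers":-1},
    {"x":0,"y":0,"z":0.1,"twist":0,"fingers":-1},
    {"x":0,"y":0,"z":0.1,"twist":0,"fingers":-1},
    {"x":0,"y":0,"z":0,"twist":0,"fingers":-1}
  ]
}}

```text
t: 12.23
eef_pos: [0.5174, -0.3496, 0.1543]
tcp_rot: [-1.254, -2.88, -0.0]
wrist_force: [0.1, -0.2, -2.7]
gripper_width: 0.177
finger_force: 59.1
```

{"api": "servo_tool", "payload": {
  "targets": [
    {"x":0,"y":0,"z":0.1,"twist":0,"fingers":-1},
    {"x":0,"y":0,"z":0.15,"twist":0,"fingers":-1},
    {"x":0,"y":0,"z":0.15,"twist":0,"fingers":-1},
    {"x":0,"y":0,"z":0,"twist":0,"fingers":-1}
  ]
}}

```text
t: 12.57
eef_pos: [0.5172, -0.3496, 0.146]
tcp_rot: [-1.254, -2.88, -0.0]
wrist_force: [-0.1, 0.2, -3.5]
gripper_width: 0.177
finger_force: 59.0
```

```bash
python3 - <<'E'
from h import *
s=bot.observe(); print(s["eef_pos"],s["wrist_force"],s["moment"])
E
```

```text
[ 0.51724749 -0.34960046  0.14604337] [-0.06729643  0.24635463 -3.48167072] [-0.13303655 -0.17307618  0.01670909]
```

Sliding in freely. On down to the floor of the pocket (TCP ≈ 0.1287).

{"api": "servo_tool", "payload": {
  "targets": [
    {"x":0,"y":0,"z":0.2,"twist":0,"fingers":-1},
    {"x":0,"y":0,"z":0.2,"twist":0,"fingers":-1},
    {"x":0,"y":0,"z":0.2,"twist":0,"fingers":-1},
    {"x":0,"y":0,"z":0.1,"twist":0,"fingers":-1},
    {"x":0,"y":0,"z":0.05,"twist":0,"fingers":-1},
    {"x":0,"y":0,"z":0,"twist":0,"fingers":-1},
    {"x":0,"y":0,"z":0,"twist":0,"fingers":-1}
  ]
}}

```text
t: 13.15
eef_pos: [0.5175, -0.3497, 0.1317]
tcp_rot: [-1.254, -2.88, -0.0]
wrist_force: [0.2, 0.4, -3.6]
gripper_width: 0.173
finger_force: 59.1
```

```bash
python3 - <<'E'
from h import *
s=bot.observe(); print(s["eef_pos"],s["wrist_force"],s["moment"],s["q"])
E
```

```text
[ 0.51750508 -0.34965169  0.13170594] [ 0.21134879  0.35804315 -3.58223319] [-0.06145927 -0.05599624  0.01068314] [ 0.90832946  0.70533591 -0.62449621  1.66306887  0.49048508  0.93496709
  0.84893017]
```

{"api": "servo_tool", "payload": {
  "targets": [
    {"x":0,"y":0,"z":0.05,"twist":0,"fingers":-1},
    {"x":0,"y":0,"z":0.05,"twist":0,"fingers":-1},
    {"x":0,"y":0,"z":0.05,"twist":0,"fingers":-1},
    {"x":0,"y":0,"z":0,"twist":0,"fingers":-1}
  ]
}}

```text
t: 13.48
eef_pos: [0.5175, -0.35, 0.129]
tcp_rot: [1.254, 2.88, -0.001]
wrist_force: [-1.9, 0.2, 0.5]
gripper_width: 0.173
finger_force: 59.7
```

{"api": "servo_tool", "payload": {
  "targets": [
    {"x":0,"y":0,"z":0.05,"twist":0,"fingers":-1},
    {"x":0,"y":0,"z":0,"twist":0,"fingers":-1}
  ]
}}

```text
t: 13.65
eef_pos: [0.5177, -0.3501, 0.1287]
tcp_rot: [1.254, 2.879, -0.001]
wrist_force: [-4.4, -0.2, 11.8]
gripper_width: 0.175
finger_force: 61.5
```

Floor reached: TCP z is 0.1287 as predicted, with the upward force rising, so the jar is home. Now I'll screw clockwise (+twist) in small portions, reading the moment about z after each.

{"api": "servo_tool", "payload": {
  "targets": [
    {"x":0,"y":0,"z":0,"twist":0,"fingers":-1},
    {"x":0,"y":0,"z":0,"twist":0,"fingers":-1},
    {"x":0,"y":0,"z":0,"twist":0,"fingers":-1},
    {"x":0,"y":0,"z":0.001,"twist":0.016,"fingers":-1},
    {"x":0,"y":0,"z":0.001,"twist":0.016,"fingers":-1},
    {"x":0,"y":0,"z":0.001,"twist":0.016,"fingers":-1},
    {"x":0,"y":0,"z":0.001,"twist":0.016,"fingers":-1},
    {"x":0,"y":0,"z":0.001,"twist":0.016,"fingers":-1}
  ]
}}

```text
t: 14.32
eef_pos: [0.5178, -0.35, 0.1285]
tcp_rot: [1.608, 2.697, -0.001]
wrist_force: [-3.6, 0.0, 11.5]
gripper_width: 0.175
finger_force: 61.3
```

```bash
cat > m.py <<'E'
from h import *
s=bot.observe(); x=R.from_rotvec(s["tcp_rot"]).as_matrix()
print(s["t"],s["eef_pos"].round(4),"yaw",round(np.arctan2(x[1,0],x[0,0]),4),s["wrist_force"].round(1),"M",s["moment"].round(3),"q7",s["q"][6].round(3))
E
python3 m.py
```

```text
14.3167 [ 0.5178 -0.35    0.1285] yaw 2.0664 [-3.6  0.  11.5] M [0.017 0.86  0.018] q7 0.629
```

{"api": "servo_tool", "payload": {
  "targets": [
    {"x":0,"y":0,"z":0.001,"twist":0.016,"fingers":-1},
    {"x":0,"y":0,"z":0.001,"twist":0.016,"fingers":-1},
    {"x":0,"y":0,"z":0.001,"twist":0.016,"fingers":-1},
    {"x":0,"y":0,"z":0.001,"twist":0.016,"fingers":-1}
  ]
}}

```text
t: 14.65
eef_pos: [0.5178, -0.35, 0.1285]
tcp_rot: [1.871, 2.522, -0.0]
wrist_force: [-3.2, 0.1, 11.1]
gripper_width: 0.173
finger_force: 61.2
```

```bash
python3 m.py
```

```text
14.65 [ 0.5178 -0.35    0.1285] yaw 1.8654 [-3.2  0.1 11.1] M [0.029 0.753 0.069] q7 0.458
```

{"api": "servo_tool", "payload": {
  "targets": [
    {"x":0,"y":0,"z":0.001,"twist":0.016,"fingers":-1},
    {"x":0,"y":0,"z":0.001,"twist":0.016,"fingers":-1},
    {"x":0,"y":0,"z":0.001,"twist":0.016,"fingers":-1}
  ]
}}

```text
t: 14.9
eef_pos: [0.5179, -0.35, 0.1284]
tcp_rot: [2.055, 2.374, -0.0]
wrist_force: [-3.8, 0.7, 10.6]
gripper_width: 0.171
finger_force: 61.1
```

```bash
python3 m.py
```

```text
14.9 [ 0.5179 -0.35    0.1284] yaw 1.7146 [-3.8  0.7 10.6] M [0.04  0.645 0.035] q7 0.33
```

{"api": "servo_tool", "payload": {
  "targets": [
    {"x":0,"y":0,"z":0.001,"twist":0.016,"fingers":-1},
    {"x":0,"y":0,"z":0.001,"twist":0.016,"fingers":-1},
    {"x":0,"y":0,"z":0.001,"twist":0.016,"fingers":-1}
  ]
}}

```text
t: 15.15
eef_pos: [0.5184, -0.3502, 0.1284]
tcp_rot: [2.227, 2.213, 0.001]
wrist_force: [1.6, -2.3, 8.4]
gripper_width: 0.172
finger_force: 61.2
```

```bash
python3 m.py
```

```text
15.15 [ 0.5184 -0.3502  0.1284] yaw 1.5644 [ 1.6 -2.3  8.4] M [-0.352 -0.096  0.489] q7 0.203
```

{"api": "servo_tool", "payload": {
  "targets": [
    {"x":0,"y":0,"z":0.001,"twist":0.016,"fingers":-1},
    {"x":0,"y":0,"z":0.001,"twist":0.016,"fingers":-1}
  ]
}}

```text
t: 15.32
eef_pos: [0.5184, -0.3501, 0.1284]
tcp_rot: [2.335, 2.098, 0.001]
wrist_force: [0.3, -2.7, 7.7]
gripper_width: 0.178
finger_force: 61.4
```

```bash
python3 m.py
```

```text
15.3167 [ 0.5184 -0.3501  0.1284] yaw 1.4639 [ 0.3 -2.7  7.7] M [-0.51  -0.114  0.488] q7 0.118
```

The moment stepped from 0.04 to 0.49 N m and stayed there, which is about 0.18 rad past the washer (at most 0.25 by geometry) and inside the snug band. I'll let go and retreat.

{"api": "servo_tool", "payload": {
  "targets": [
    {"x":0,"y":0,"z":0,"twist":0,"fingers":-0.2},
    {"x":0,"y":0,"z":0,"twist":0,"fingers":0},
    {"x":0,"y":0,"z":0,"twist":0,"fingers":0},
    {"x":0,"y":0,"z":0,"twist":0,"fingers":0},
    {"x":0,"y":0,"z":-0.3,"twist":0,"fingers":0},
    {"x":0,"y":0,"z":-0.7,"twist":0,"fingers":0},
    {"x":0,"y":0,"z":-1,"twist":0,"fingers":0},
    {"x":0,"y":0,"z":-1,"twist":0,"fingers":0},
    {"x":0,"y":0,"z":-1,"twist":0,"fingers":0},
    {"x":0,"y":0,"z":-1,"twist":0,"fingers":0},
    {"x":0,"y":0,"z":0,"twist":0,"fingers":0},
    {"x":0,"y":0,"z":0,"twist":0,"fingers":0}
  ]
}}

```text
t: 16.32
eef_pos: [0.5178, -0.3499, 0.2286]
tcp_rot: [2.333, 2.101, 0.001]
wrist_force: [-0.8, -0.3, 0.1]
gripper_width: 0.494
finger_force: 0.0
```

```bash
python3 - <<'E'
from h import *
exec(open("m.py").read())
o=np.zeros((600,800,3),np.uint8)
t=cap("scene"); o[:,:400]=cv2.resize(t["color"][90:190,140:207,::-1],(400,600),interpolation=2)
p=cap("wrist"); o[:300,400:]=cv2.resize(p["color"][:,:,::-1],(400,300)); cv2.imwrite("pics/end.png",o)
for k,z in(("lid_grip",.0+.012+.129),("lid_disc",.12)):
  for r in spotter.tip_of(p,k)[:2]: print(k,round(r["p"],2),r["xy"],atz(p,r["xy"],z))
E
```

```text
16.3167 [ 0.5178 -0.3499  0.2286] yaw 1.466 [-0.8 -0.3  0.1] M [0.02  0.039 0.016] q7 0.174
lid_grip 0.93 [280.5, 212.1] [ 0.5166033  -0.34891571  0.141     ]
lid_disc 0.57 [282.5, 206.3] [ 0.51829974 -0.34996918  0.12      ]
```

View pics/end.png

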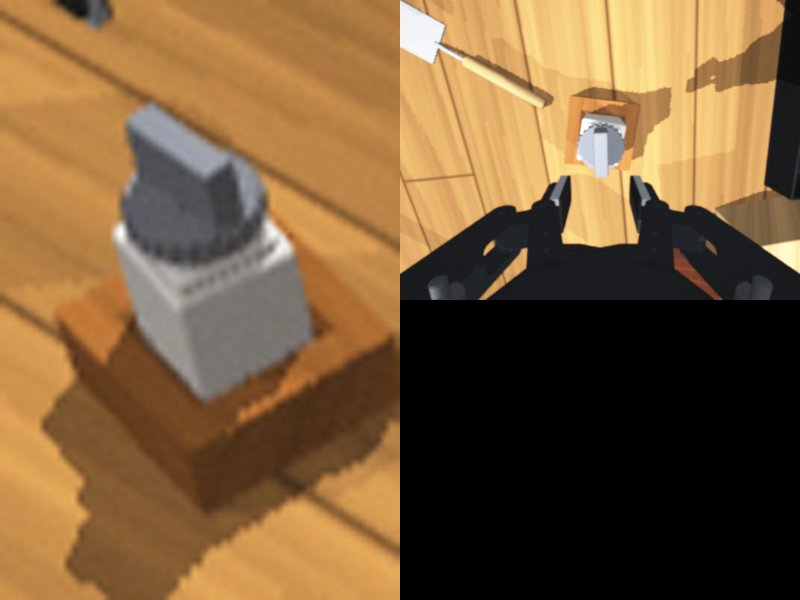

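The jar stands upright in the pocket and the fingers are clear. I'll check the depth numerically against the projected corners.

```bash
python3 - <<'E'
from h import *
t=cap("scene"); a=np.radians(76.7); c=np.array([.5175,-.3497])
ex=np.array([np.cos(a),np.sin(a)]); ey=np.array([-ex[1],ex[0]])
cr=lambda u:(((u[0]-140)*400/67).round(),((u[1]-90)*6).round())
for h,z in((.03,.094),(.03,.099),(.03,.104),(.0315,.042),(.055,.042)):
    print(h,z,[cr(proj(t,[*(c+h*(i*ex+j*ey)),z])) for i,j in((1,1),(1,-1),(-1,-1),(-1,1))])
E
```

```text
0.03 0.094 [(np.float64(299.0), np.float64(237.0)), (np.float64(180.0), np.float64(303.0)), (np.float64(105.0), np.float64(224.0)), (np.float64(223.0), np.float64(161.0))]
0.03 0.099 [(np.float64(297.0), np.float64(229.0)), (np.float64(178.0), np.float64(294.0)), (np.float64(103.0), np.float64(215.0)), (np.float64(221.0), np.float64(153.0))]
0.03 0.104 [(np.float64(296.0), np.float64(221.0)), (np.float64(176.0), np.float64(286.0)), (np.float64(100.0), np.float64(207.0)), (np.float64(219.0), np.float64(144.0))]
0.0315 0.042 [(np.float64(322.0), np.float64(322.0)), (np.float64(202.0), np.float64(389.0)), (np.float64(125.0), np.float64(307.0)), (np.float64(244.0), np.float64(243.0))]
0.055 0.042 [(np.float64(395.0), np.float64(327.0)), (np.float64(185.0), np.float64(447.0)), (np.float64(52.0), np.float64(302.0)), (np.float64(259.0), np.float64(191.0))]
```

```bash
python3 -c "
from rig import workorder
print(workorder.hand_in())"
```

```text
the job is handed in; nothing more can be done
None
```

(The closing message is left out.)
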